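# Warming tray: main switch, then the blue mug's zone

## Task

Keep only the drink in the blue mug warm: on the warming tray press the red main switch on, and after that press on the white switch that stands in front of the blue mug. A switch is on when its end nearest the robot, the one with the black mark, has been pushed fully down. Only press; leave the other two white switches off and leave the mugs and the coffee jar standing where they are.

Things in the scene. Friction and masses are not known exactly. Their poses are not given: they have to be found in the camera images.
- tray: Electric warming tray, fixed, 260 (x) x 500 mm (y), top 40 mm above the worktop. Origin: middle of its footprint at worktop height; -x its robot side, +y its left. Three white rings (zones) at x = +45, y = +130 (left), 0 (middle), -130 mm (right). In front, at x = -95 mm: a white rocker for each zone at the same y; at y = +205 and -205 mm the red main rocker and an amber lamp, either way round.
- main_switch_end (a point): Red main rocker (42 x 26 mm) at either end of the row. Point to push: middle of the near half of its top, 12 mm from its hinge towards the robot. It moves with the rocker: 51 mm above the worktop when off (face sloping 0.32 rad, higher towards the robot), 47 mm when on (near half level).
- main_switch (a joint): Red main rocker, rad: 0 = off (end nearest the robot, with the black mark, raised), 0.32 = fully on (that end pushed down to its stop). Stays where left, no spring. Pushing the near end down takes about 4 N; 0.26 and more counts as on.
- left_switch_end (a point): White rocker (42 x 26 mm, in a flat grey bezel) in front of the left zone. Point to push: middle of the near half of its top, 12 mm from its hinge towards the robot. It moves with the rocker: 51 mm above the worktop when off (face sloping 0.32 rad, higher towards the robot), 47 mm when on (near half level).
- left_switch (a joint): White rocker of the left zone, rad: 0 = off (end nearest the robot, with the black mark, raised), 0.32 = fully on (that end pushed down to its stop). Stays where left, no spring. Pushing the near end down takes about 4 N; 0.26 and more counts as on.
- middle_switch_end (a point): White rocker (42 x 26 mm, in a flat grey bezel) in front of the middle zone. Point to push: middle of the near half of its top, 12 mm from its hinge towards the robot. It moves with the rocker: 51 mm above the worktop when off (face sloping 0.32 rad, higher towards the robot), 47 mm when on (near half level).
- middle_switch (a joint): White rocker of the middle zone, rad: 0 = off (end nearest the robot, with the black mark, raised), 0.32 = fully on (that end pushed down to its stop). Stays where left, no spring. Pushing the near end down takes about 4 N; 0.26 and more counts as on.
- right_switch_end (a point): White rocker (42 x 26 mm, in a flat grey bezel) in front of the right zone. Point to push: middle of the near half of its top, 12 mm from its hinge towards the robot. It moves with the rocker: 51 mm above the worktop when off (face sloping 0.32 rad, higher towards the robot), 47 mm when on (near half level).
- right_switch (a joint): White rocker of the right zone, rad: 0 = off (end nearest the robot, with the black mark, raised), 0.32 = fully on (that end pushed down to its stop). Stays where left, no spring. Pushing the near end down takes about 4 N; 0.26 and more counts as on.
- blue_mug: Plain dark blue mug, 82 x 121 x 92 mm with handle. Upright and loose on one of the three tray zones, handle roughly to the far side. Origin: centre of its bounding box seen from above (about 20 mm from the cup's axis, towards the handle), at its underside 40 mm above the worktop. Not to be moved.
- striped_mug: White mug with a broad red-brown band, 85 x 120 x 104 mm with handle. Upright and loose on one of the three tray zones, handle roughly to the far side. Origin: centre of its bounding box seen from above (about 20 mm from the cup's axis, towards the handle), at its underside 40 mm above the worktop. Not to be moved.
- dotted_mug: White mug with small grey dots, 92 x 130 x 100 mm with handle. Upright and loose on one of the three tray zones, handle roughly to the far side. Origin: centre of its bounding box seen from above (about 20 mm from the cup's axis, towards the handle), at its underside 40 mm above the worktop. Not to be moved.
- coffee_jar: Clear jar of grey-brown coffee with a red lid, 89 x 90 x 165 mm, loose on the worktop off the left end of the tray. Origin: middle of its underside. Not to be moved.

How it is judged:
On the way, in this order (a step that is already met when the one before it is completed fails the run):
1. the red main switch is on (value of joint main_switch above 0.26 rad), for 0.1 s.
2. the white switch in front of the blue mug is on (((y of blue_mug in the frame of tray between 0.065 and 0.195 m and value of joint left_switch above 0.26 rad) or (y of blue_mug in the frame of tray between -0.065 and 0.065 m and value of joint middle_switch above 0.26 rad) or (y of blue_mug in the frame of tray between -0.195 and -0.065 m and value of joint right_switch above 0.26 rad))), for 0.1 s.
At the end, for the whole second after the job is handed in: The red main rocker and the white rocker in front of the blue mug are on (at least 0.26 of 0.32 rad), the other two white rockers are off (under 0.08 rad), and the three mugs and the coffee jar stand upright, at rest, within 20 mm of where they began (value of joint main_switch above 0.26 rad and ((y of blue_mug in the frame of tray between 0.065 and 0.195 m and value of joint left_switch above 0.26 rad and value of joint each of middle_switch, right_switch below 0.08 rad) or (y of blue_mug in the frame of tray between -0.065 and 0.065 m and value of joint middle_switch above 0.26 rad and value of joint each of left_switch, right_switch below 0.08 rad) or (y of blue_mug in the frame of tray between -0.195 and -0.065 m and value of joint right_switch above 0.26 rad and value of joint each of left_switch, middle_switch below 0.08 rad)) and distance of each of blue_mug, striped_mug, dotted_mug, coffee_jar from where it was at the start of the episode below 0.02 m and angle between each of blue_mug, striped_mug, dotted_mug, coffee_jar's own z axis and vertical below 0.15 rad and linear speed of each of blue_mug, striped_mug, dotted_mug, coffee_jar below 0.02 m/s); the robot touches nothing.
It fails at once if a white switch is pressed while the main switch is still off (value of joint main_switch below 0.2 rad and value of joint any of left_switch, middle_switch, right_switch above 0.16 rad).
It fails at once if a white switch of another zone is pressed on ((y of blue_mug in the frame of tray between 0.065 and 0.195 m and value of joint any of middle_switch, right_switch above 0.16 rad) or (y of blue_mug in the frame of tray between -0.065 and 0.065 m and value of joint any of left_switch, right_switch above 0.16 rad) or (y of blue_mug in the frame of tray between -0.195 and -0.065 m and value of joint any of left_switch, middle_switch above 0.16 rad)).
It fails at once if a mug or the coffee jar is lifted, tipped or pushed away (distance of any of blue_mug, striped_mug, dotted_mug, coffee_jar from where it was at the start of the episode above 0.03 m or angle between any of blue_mug, striped_mug, dotted_mug, coffee_jar's own z axis and vertical above 0.3 rad).
It also fails if it takes over 35 s, if anything falls off the work surface, if the arm or the gripper's body presses on something with over 40 N, if the wrist force passes 120 N, or if a joint passes its speed limit or range.

## Robot

A 6-joint arm with a two-finger parallel gripper is mounted at the origin on a cart in front of the work surface, level with it; the furniture and walls round the work are solid. World frame = base frame: x ahead of the robot, y to its left, z up, the work surface at z = 0. Lengths are in m, angles in rad, forces in N, time in s.
With the tool pointing down it reaches from about 0.25 to 0.725 m from the base axis. Payload 4 kg.
Tool frame: the origin (TCP) lies midway between the tips of the shut fingers; the grasp point (between the pads) lies 19 mm behind it (bot.grip_point_offset is the distance from the TCP to the grasp point, in m); z points along the fingers, y is the line along which they close (so a half turn about z gives the same grasp; the last joint's range is limited). The gripper opens to 85 mm and grips with 20 to 120 N. Pads are 22 mm wide; open, the fingers measure 114 mm over their backs; the gripper's body (76 mm by 85 mm) begins 54 mm behind the grasp point. The pads swing forward as they close: fully open they stand 13 mm farther back than shut.
Start: joints at [-1.196, 0.241, 0.005, 1.335, 0, 1.571], TCP at [0.183, -0.465, 0.231] pointing down, gripper open.
Joint ranges: [-2.72, 2.72], [-1.05, 1.87], [-1.09, 1.28], [-1.99, 2.15], [-1.42, 1.44], [-3.14, 3.14]. Speed limits (rad/s): [2.79, 2.79, 3.14, 3.14, 3.14, 3.14].

## Interface

Orientations are given as a unit quaternion [x, y, z, w].
In Python, from workcell import bot gives the robot as it stands.
- The arm moves only by the tool step_arm, never from a script. Its argument "targets" is text: rows parted by semicolons, each of 7 numbers parted by spaces: the opening, from -1 (shut) to 1 (fully open), so that 0 is half open, then the shift along the world's x, y, z normalised to -1 to 1, where 1 is 0.5 m, then the turn, a rotation vector about the world's x, y, z normalised to -1 to 1, where 1 is pi/4 rad. In form: gripper x y z wx wy wz; .... A call has 1 to 10 rows; each row is the pose to reach, as a shift and turn from the pose commanded when the call began; what a row does not reach only later rows make up. A row lasts 1/12 s, in which the tool goes at most 41.7 mm and 7.16 degrees, less where a joint would pass 70% of its speed; a pose out of reach is approached as far as the arm can. A call with a number of a shift or a turn outside -1 to 1 is refused whole. A call with a gripper value outside its range is refused whole. The fingers move at their own pace and stop on an object; the grip force is fixed at half the most. Time passes only in rows, so rows that repeat a pose let the fingers close. It gives the time, the measured TCP pose, the force, the opening and the grip force at its end, in the units of the state.
- bot.get_obs(): the state, without advancing time (a new reading comes with each control period).
- bot.camera(name): name is "side" or "top"; returns the picture (384x512x3 uint8, red, green, blue); there is no depth.
- bot.camera_info(name): a dict with "vertical_fov" (degrees; the focal length in pixels is half the picture's height over the tangent of half this angle, whatever the lens; pixels are square), "cx", "cy" (the principal point, pixels), "D" ([k1, k2, p1, p2, k3] as OpenCV has them; the pictures are not rectified), "pose" (4x4, takes a point from camera to world coordinates). Camera axes: x right, y up, looking along -z (the intrinsics and any distortion apply to the point x, -y, -z); pixel columns grow to the right and rows downward; lengths in m; the calibration is good to about 2 mm. A picture is of the moment at which its call begins. camera_info takes no time and is no camera call.
- bot.job_done(): hands the job in; it is judged then, once.
The state is a dict: "clock": time; "joint_pos": joint angles; "joint_vel": joint speeds; "tau": joint torques, N m; "eef_pos": TCP position; "tool_rot": TCP orientation; "ft_force": force on the tool from outside, world axes, zero at the start; "ft_torque": the same for the moment, N m; "grip_width": finger opening in m; "grasp_force": force on a finger pad.
Only numpy, scipy, OpenCV 4.12 (cv2) and the standard library are available. Lean on these libraries where they do the work, as an engineer would, in place of code of your own. Each camera call takes 0.05 s, during which the arm holds its last target. There are 200 camera calls.

## Working session

There is one attempt and no reset: what is moved stays moved. The work goes in short steps, Python scripts to look and compute and a tool call to move; the robot and the scene stay as the last step left them, time stands still between calls to the robot, and variables do not carry over. Pictures are saved under pics/ and viewed, at most 10 in all, crops included, and the job is handed in when it is done.

Besides the shell and the picture viewer there is one more tool, called as name(argument=value, ...), one argument or row to a line, values as JSON. step_arm: Moves the arm, as the interface text tells. Scaled input: -1 to 1 covers 0.5 m each way for a shift and pi/4 rad each way for a turn. Its arguments: {"type":"object","properties":{"targets":{"type":"string"}},"required":["targets"]}

```bash
mkdir -p pics
cat > h.py <<'E'
import numpy as np, cv2
from workcell import bot
def K(n):
    i=bot.camera_info(n); f=192/np.tan(np.radians(i["vertical_fov"])/2)
    return np.array([[f,0,i["cx"]],[0,f,i["cy"]],[0,0,1.]]),np.array(i["D"],float),np.array(i["pose"])
def cast(n,px,z):
    k,d,T=K(n); p=cv2.undistortPoints(np.array(px,float).reshape(-1,1,2),k,d).reshape(-1,2)
    r=np.c_[p[:,0],-p[:,1],-np.ones(len(p))]@T[:3,:3].T; o=T[:3,3]
    return o+r*((z-o[2])/r[:,2])[:,None]
def proj(n,P):
    k,d,T=K(n); q=(np.atleast_2d(P)-T[:3,3])@T[:3,:3]
    return cv2.projectPoints(q*[1,-1,-1],np.zeros(3),np.zeros(3),k,d)[0].reshape(-1,2)
E
python3 - <<'E'
from h import *
a=bot.camera("top");b=bot.camera("side")
np.save("top.npy",a);np.save("side.npy",b)
cv2.imwrite("pics/top.png",a[...,::-1]);cv2.imwrite("pics/side.png",b[...,::-1])
print(K("top"),K("side"),bot.get_obs())
E
```

```text
(array([[426.99043864,   0.        , 253.6290635 ],
       [  0.        , 426.99043864, 192.95734508],
       [  0.        ,   0.        ,   1.        ]]), array([-0.16415922,  0.        ,  0.        ,  0.        ,  0.        ]), array([[ 0.00937578,  0.99301239, -0.11763714,  0.48554921],
       [-0.99992445,  0.00837512, -0.00899782,  0.10220568],
       [-0.00794972,  0.11771262,  0.99301588,  1.29897461],
       [ 0.        ,  0.        ,  0.        ,  1.        ]])) (array([[384.64867991,   0.        , 252.82113922],
       [  0.        , 384.64867991, 191.83060134],
       [  0.        ,   0.        ,   1.        ]]), array([-0.06196757,  0.        ,  0.        ,  0.        ,  0.        ]), array([[-0.8855185 ,  0.29571088, -0.35834628,  0.31057836],
       [-0.46460242, -0.56152988,  0.68471073,  0.68368214],
       [ 0.00125426,  0.77281257,  0.63463309,  0.60387999],
       [ 0.        ,  0.        ,  0.        ,  1.        ]])) {'clock': 0.1, 'joint_pos': array([-1.19599666e+00,  2.41348375e-01,  3.85927739e-03,  1.33522503e+00,
       -2.56177805e-05,  1.57080061e+00]), 'joint_vel': array([-0.00175204, -0.00213664,  0.00300939, -0.00143963,  0.00158985,
        0.00080155]), 'tau': array([-5.56438918e-04, -3.73138475e+01,  2.53009415e+01,  1.09056837e-02,
       -1.28508996e-04, -2.05962675e-05]), 'eef_pos': array([ 0.18282502, -0.46475748,  0.23049676]), 'tool_rot': array([ 9.82491924e-01,  1.86302710e-01, -1.91234100e-04, -9.39723239e-04]), 'ft_force': array([-0.62007835,  0.20174593, -0.39425386]), 'ft_torque': array([0.00538041, 0.00320124, 0.00164972]), 'grasp_force': 0.0, 'grip_width': 0.08545295176401414}
```

View pics/top.png

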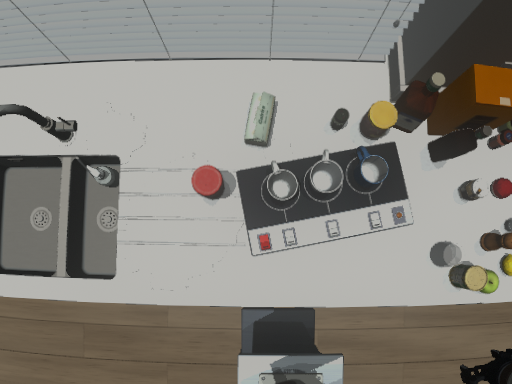

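View pics/side.png

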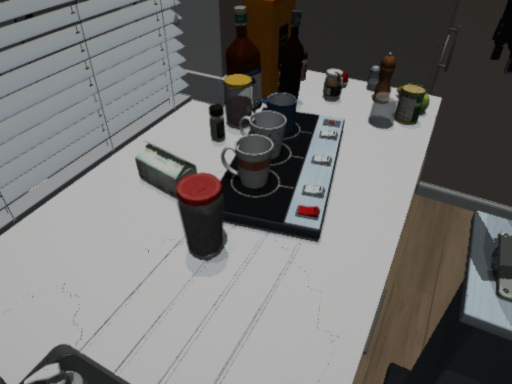

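The top view shows the red main rocker at the left end (265,241) and the amber lamp at the right end (399,215). The blue mug is on the right zone (370,172), with its white rocker at about (375,219). Next I'll measure the row.

```bash
cat > m.py <<'E'
from h import *
a=np.load("top.npy");hsv=cv2.cvtColor(a,cv2.COLOR_RGB2HSV)
def cen(m,x0,y0,x1,y1):
    w=np.zeros(m.shape,bool);w[y0:y1,x0:x1]=1;m=(m&w).astype(np.uint8)
    ys,xs=np.nonzero(m);return [xs.mean(),ys.mean()],len(xs)
h,s,v=cv2.split(hsv)
red=((h<8)|(h>172))&(s>130)&(v>80)
r,n=cen(red,250,225,280,258);print("red",r,n)
# tray dark+panel outline corners: dark glass
dark=(v<60).astype(np.uint8);dark[:, :225]=0;dark[:135]=0;dark[255:]=0;dark[:,420:]=0
c=max(cv2.findContours(cv2.morphologyEx(dark,cv2.MORPH_OPEN,np.ones((3,3))),0,2)[0],key=cv2.contourArea)
print("glass",cv2.boxPoints(cv2.minAreaRect(c)).round(1).tolist())
R=cast("top",[r],.049)[0];print("red xyz",R)
for p in [(412,221),(252,253),(237,194),(400,143)]: print(p,cast("top",[p],.04)[0].round(4))
b=np.load("side.npy");hs=cv2.cvtColor(b,cv2.COLOR_RGB2HSV);h2,s2,v2=cv2.split(hs)
red2=((h2<8)|(h2>172))&(s2>130)&(v2>80)
r2,n2=cen(red2,290,200,325,222);print("side red",r2,n2,cast("side",[r2],.049)[0])
cr=cv2.resize(a[130:260,225:425],None,fx=4,fy=4,interpolation=cv2.INTER_CUBIC)
cv2.imwrite("pics/crop.png",cr[...,::-1])
E
python3 m.py
```

```text
red [np.float64(264.3796296296296), np.float64(241.52777777777777)] 108
glass [[361.0, 148.1999969482422], [395.29998779296875, 141.3000030517578], [406.5, 197.5], [372.29998779296875, 204.3000030517578]]
red xyz [0.49134136 0.0808614  0.049     ]
(412, 221) [ 0.5537 -0.364   0.04  ]
(252, 253) [0.4575 0.1167 0.04  ]
(237, 194) [0.6312 0.163  0.04  ]
(400, 143) [ 0.7931 -0.3347  0.04  ]
side red [np.float64(307.4068965517241), np.float64(210.21379310344827)] 145 [0.49102656 0.08548229 0.049     ]
```

View pics/crop.png

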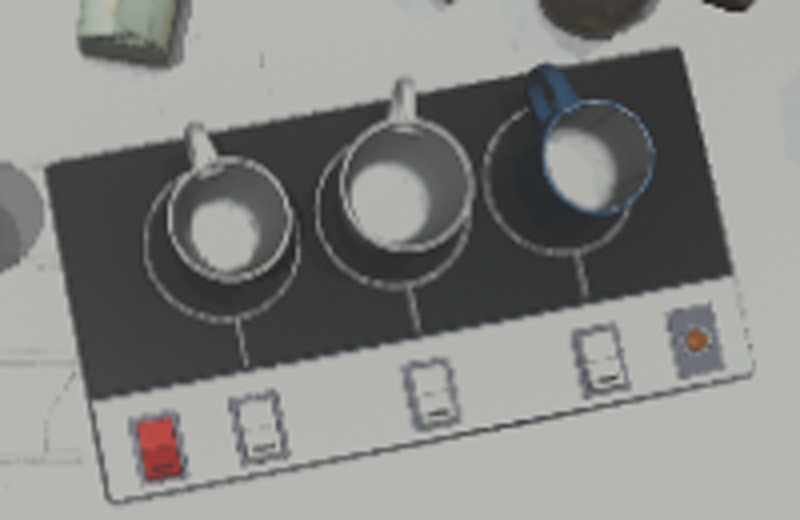

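```bash
cat > f.py <<'E'
from h import *
C=np.array([(110,501),(754,375),(46,164),(682,48),(159,447),(259,426),(431,394),(600,359),(697,341)])
px=(C+.5)/4-.5+[225,130]
L=np.array([(-.13,.25),(-.13,-.25),(.13,.25),(.13,-.25),(-.095,.205),(-.095,.13),(-.095,0),(-.095,-.13),(-.095,-.205)])
z=[.04]*4+[.047]+[.042]*3+[.044]
P=np.array([cast("top",[p],zz)[0,:2] for p,zz in zip(px,z)])
a,b=L-L.mean(0),P-P.mean(0)
th=np.arctan2((a[:,0]*b[:,1]-a[:,1]*b[:,0]).sum(),(a*b).sum())
R=np.array([[np.cos(th),-np.sin(th)],[np.sin(th),np.cos(th)]]);t=P.mean(0)-R@L.mean(0)
print("th",th,"t",t,"scale",np.sqrt((b**2).sum()/(a**2).sum()));print("res mm",((P-L@R.T-t)*1e3).round(1).tolist())
for n,p in dict(main=(-.107,.205),right=(-.107,-.13),mid=(-.107,0)).items():
    w=R@p+t;print(n,w.round(4),"px side",proj("side",[*w,.051]).round(1),"shift from tcp/0.5",((w-bot.get_obs()["eef_pos"][:2])/.5).round(3),"reach",np.hypot(*w))
E
python3 f.py
```

```text
th 0.19484602848927807 t [ 0.62496247 -0.10140802] scale 0.9902476060712798
res mm [[3.0, -2.4], [0.7, 4.5], [-2.6, -2.4], [-3.9, 2.2], [-0.3, -0.5], [1.1, -0.3], [0.1, 0.0], [1.3, -0.2], [0.4, -1.0]]
main [0.4803 0.079 ] px side [[313.3 209.3]] shift from tcp/0.5 [0.595 1.088] reach 0.4867490354209589
right [ 0.5452 -0.2497] px side [[333.1 132.6]] shift from tcp/0.5 [0.725 0.43 ] reach 0.5996073313044087
mid [ 0.52   -0.1221] px side [[326.7 157.6]] shift from tcp/0.5 [0.674 0.685] reach 0.5341358934986024
```

step_arm(
  targets="-1 0.3 0.55 -0.1 0 0 -0.229; -1 0.3 0.55 -0.1 0 0 -0.229; -1 0.3 0.55 -0.1 0 0 -0.229; -1 0.3 0.55 -0.1 0 0 -0.229; -1 0.3 0.55 -0.1 0 0 -0.229; -1 0.3 0.55 -0.1 0 0 -0.229; -1 0.3 0.55 -0.1 0 0 -0.229; -1 0.3 0.55 -0.1 0 0 -0.229; -1 0.3 0.55 -0.1 0 0 -0.229; -1 0.3 0.55 -0.1 0 0 -0.229",
)

```text
clock: 0.93
eef_pos: [0.3331, -0.1889, 0.1809]
tool_rot: [0.995, 0.099, -0.001, -0.0]
ft_force: [1.2, -0.5, -0.4]
grip_width: -0.0
grasp_force: 0.0
```

step_arm(
  targets="-1 0.292 0.536 -0.15 0 0 0; -1 0.292 0.536 -0.15 0 0 0; -1 0.292 0.536 -0.15 0 0 0; -1 0.292 0.536 -0.15 0 0 0; -1 0.292 0.536 -0.15 0 0 0; -1 0.292 0.536 -0.15 0 0 0; -1 0.292 0.536 -0.15 0 0 0; -1 0.292 0.536 -0.15 0 0 0; -1 0.292 0.536 -0.2 0 0 0; -1 0.292 0.536 -0.2 0 0 0",
)

```text
clock: 1.77
eef_pos: [0.4773, 0.0772, 0.0777]
tool_rot: [0.995, 0.098, -0.003, 0.0]
ft_force: [-1.5, -1.0, -0.7]
grip_width: 0.0
grasp_force: 0.0
```

Run:
```python
from h import *
o=bot.get_obs();print(o["eef_pos"],o["tool_rot"],o["ft_force"])
b=bot.camera("side");a=bot.camera("top")
c=np.hstack([cv2.resize(b[140:240,240:370],(390,300)),cv2.resize(a[190:290,220:350],(390,300))])
cv2.imwrite("pics/s2.png",c[...,::-1])
print(proj("side",[o["eef_pos"]]))
```

```text
[0.47725504 0.07718513 0.07774277] [ 9.95226739e-01  9.75355777e-02 -3.21376544e-03  4.69991909e-04] [-1.53870123 -0.97529118 -0.65559036]
[[316.20548245 199.78239363]]
```

View pics/s2.png

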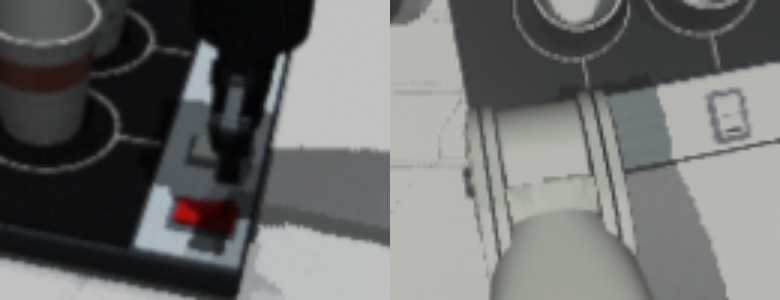

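The fingertip is directly over the near half of the red rocker: side pixel (316,200), which matches the projected TCP. Now I'll press down gradually.

step_arm(
  targets="-1 0 0.004 -0.03 0 0 0; -1 0 0.004 -0.044 0 0 0; -1 0 0.004 -0.05 0 0 0; -1 0 0.004 -0.056 0 0 0; -1 0 0.004 -0.06 0 0 0; -1 0 0.004 -0.064 0 0 0; -1 0 0.004 -0.066 0 0 0; -1 0 0.004 -0.066 0 0 0",
)

```text
clock: 2.53
eef_pos: [0.4792, 0.0796, 0.0485]
tool_rot: [0.995, 0.097, 0.0, 0.0]
ft_force: [-0.9, -0.8, 0.9]
grip_width: -0.0004
grasp_force: 0.7
```

step_arm(
  targets="-1 0 0 -0.002 0 0 0; -1 0 0 -0.003 0 0 0; -1 0 0 -0.004 0 0 0; -1 0 0 -0.004 0 0 0",
)

```text
clock: 2.87
eef_pos: [0.4791, 0.0797, 0.0468]
tool_rot: [0.995, 0.097, 0.0, 0.0]
ft_force: [-1.7, -1.0, 5.9]
grip_width: -0.0002
grasp_force: 3.0
```

step_arm(
  targets="-1 0 0 -0.001 0 0 0; -1 0 0 -0.002 0 0 0; -1 0 0 -0.003 0 0 0; -1 0 0 -0.003 0 0 0",
)

```text
clock: 3.2
eef_pos: [0.4792, 0.0797, 0.0466]
tool_rot: [0.995, 0.097, 0.001, 0.0]
ft_force: [-5.4, -1.6, 15.7]
grip_width: 0.0002
grasp_force: 8.2
```

The rocker hit its stop at z = 46.6 mm, with the force rising to 16 N. I'll lift off and go over to the right rocker.

step_arm(
  targets="-1 0 0 0.08 0 0 0; -1 0 0 0.11 0 0 0; -1 0.13 -0.66 0.11 0 0 0; -1 0.13 -0.66 0.11 0 0 0; -1 0.13 -0.66 0.11 0 0 0; -1 0.13 -0.66 0.11 0 0 0; -1 0.13 -0.66 0.11 0 0 0; -1 0.13 -0.66 0.11 0 0 0; -1 0.13 -0.66 0.11 0 0 0; -1 0.13 -0.66 0.11 0 0 0",
)

```text
clock: 4.03
eef_pos: [0.5439, -0.2493, 0.0996]
tool_rot: [0.995, 0.097, 0.0, -0.0]
ft_force: [1.7, -0.5, 1.5]
grip_width: 0.0001
grasp_force: 0.0
```

Run:
```python
from h import *
o=bot.get_obs();print(o["eef_pos"],o["ft_force"])
b=bot.camera("side");a=bot.camera("top")
c=np.hstack([cv2.resize(b[90:240,260:360],(400,600),interpolation=2),cv2.resize(a[190:290,230:330],(400,600))[:600]])
cv2.imwrite("pics/s3.png",c[...,::-1])
print(proj("side",[o["eef_pos"]]),proj("side",[[.5442,-.249,.051]]))
```

```text
[ 0.54394382 -0.24927188  0.09960686] [ 1.65850653 -0.50758449  1.51907012]
[[335.83432476 117.25528744]] [[333.39323805 132.74943569]]
```

View pics/s3.png

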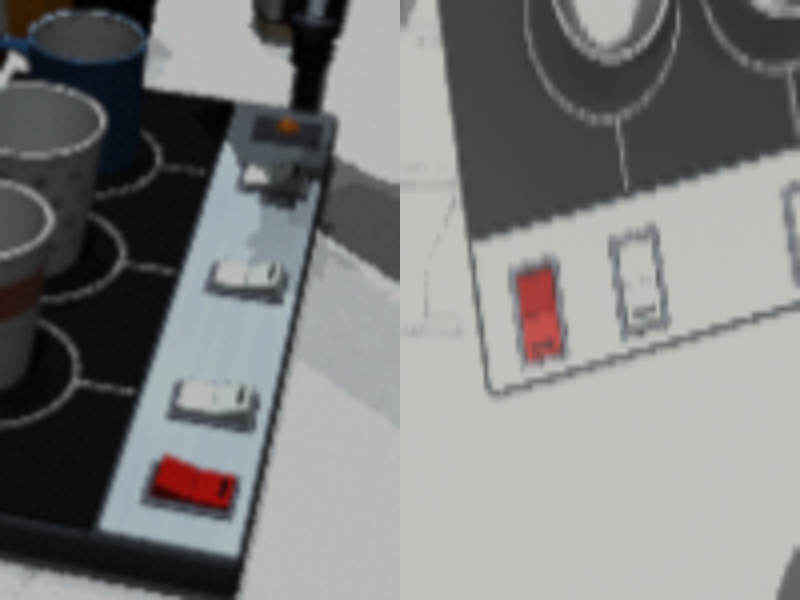

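The red rocker is now tipped the other way: near half level, far end raised, at side crop (195,485). The white rockers are still off. The fingertip hangs over the near half of the right rocker at about side pixel (333,135), so I'll press it.

step_arm(
  targets="-1 0 0.002 -0.06 0 0 0; -1 0 0.002 -0.084 0 0 0; -1 0 0.002 -0.09 0 0 0; -1 0 0.002 -0.095 0 0 0; -1 0 0.002 -0.1 0 0 0; -1 0 0.002 -0.104 0 0 0; -1 0 0.002 -0.106 0 0 0; -1 0 0.002 -0.108 0 0 0; -1 0 0.002 -0.109 0 0 0; -1 0 0.002 -0.109 0 0 0",
)

```text
clock: 4.97
eef_pos: [0.5441, -0.2463, 0.0468]
tool_rot: [0.995, 0.097, 0.001, 0.0]
ft_force: [-2.7, 1.0, 7.2]
grip_width: 0.0003
grasp_force: 3.4
```

step_arm(
  targets="-1 0 0 -0.002 0 0 0; -1 0 0 -0.003 0 0 0; -1 0 0 -0.003 0 0 0",
)

```text
clock: 5.22
eef_pos: [0.5441, -0.2463, 0.0467]
tool_rot: [0.995, 0.097, 0.001, 0.0]
ft_force: [-5.3, 2.6, 14.4]
grip_width: 0.0003
grasp_force: 7.1
```

It's at the stop, so I'll lift straight up and move back out of view.

step_arm(
  targets="-1 0 0 0.08 0 0 0; -1 0 0 0.16 0 0 0; -1 0 0 0.24 0 0 0; -1 -0.3 -0.2 0.3 0 0 0; -1 -0.3 -0.2 0.3 0 0 0; -1 -0.3 -0.2 0.3 0 0 0; -1 -0.3 -0.2 0.3 0 0 0; -1 -0.3 -0.2 0.3 0 0 0; -1 -0.3 -0.2 0.3 0 0 0; -1 -0.3 -0.2 0.3 0 0 0",
)

```text
clock: 6.05
eef_pos: [0.3935, -0.3471, 0.1945]
tool_rot: [0.995, 0.096, 0.001, 0.001]
ft_force: [-0.1, -0.9, 0.8]
grip_width: 0.0001
grasp_force: 0.0
```

Run:
```python
from h import *
b=bot.camera("side");a=bot.camera("top")
c=np.hstack([cv2.resize(b[90:240,220:360],(400,428),interpolation=2),cv2.resize(a[130:260,230:420],(400,428))])
cv2.imwrite("pics/s4.png",c[...,::-1])
```

```text
(no output)
```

View pics/s4.png

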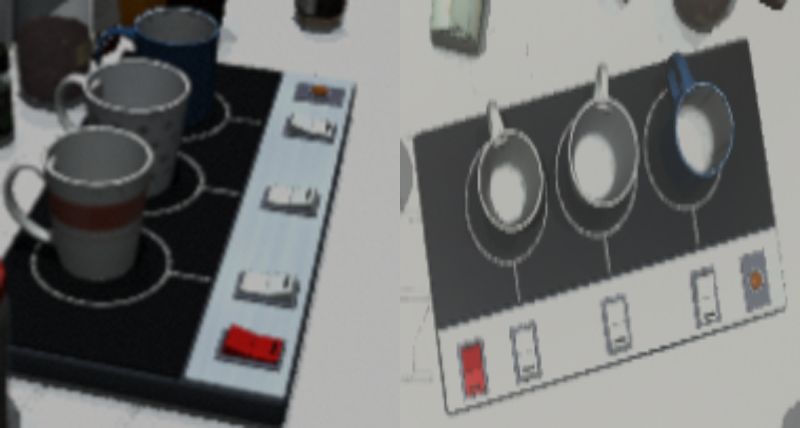

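The red rocker (side crop 250,345) and the right white rocker (310,125) are both tipped on. The middle (290,197) and left (267,285) rockers are still off, the mugs haven't moved, and the arm is clear.

```bash
python3 -c "
from workcell import bot
print(bot.job_done())"
```

```text
the job is handed in; nothing more can be done
None
```

I pressed the red main switch on, then the right white switch in front of the blue mug; the last pictures show the other two switches off and the mugs unmoved, and the job is handed in (no verdict was returned).

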